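# Load a power module into the slide-in test fixture and hold it on the contacts

### The job

Test the power module with the bare silver heat sink: take it out of the tray, set it down flat on the white loading shelf of the test fixture, between the guide rails and with its yellow end leading, and slide it along until it drops onto the locating pin hidden beneath it. Then press it fully home on the spring contacts and keep it pressed: finish while still holding it down, do not let go. Leave the module with the black heat sink in the tray and the other things on the bench where they are.

Things in the scene. Friction and masses are not known exactly. Their poses are not given: they have to be found in the camera images.
- module_centre (a point): Power module to test, 60 x 40 x 48 mm, about 0.22 kg: black case 15 mm high, finned heat sink of bare silver aluminium above. Upright in the tray. Flat long sides over the full height, gripped across the 40 mm width; the top can be pressed on. Point: its centre, 24 mm above its flat underside; x along its length towards the yellow-painted fin ends, z up.
- module_bore (a point): Mouth of the module's locating bore, in its underside (hidden from above): a blind round hole 13 mm across, 12 mm deep, on the module's centre line, 12 mm from its centre towards the yellow end.
- spare_centre (a point): A second module of the same shape with a black heat sink (it too has a yellow end), in the same tray; to be left alone. Point: its centre, 24 mm above its underside. Which of the two lies in which half of the tray varies.
- tray: Shallow black tray lined with pink foam, fixed to the bench, 150 (x) x 250 (y) mm, walls 16 mm high; origin on the bench under its centre. The modules stand on the foam, 8 mm above the bench, side by side along y, about 110 mm apart.
- fixture: Test fixture, fixed to the bench: a blue box 220 (x) x 130 (y) mm, its aluminium top plate 40 mm above the bench. Origin on the bench under its centre; x is the direction in which the module is slid, z up. On its centre line along x: white loading shelf (x = -105 to +11 mm), a step down to the nest with pin and contacts, a black end stop (from x = +84 mm, 55.5 mm high).
- shelf_point (a point): On the loading shelf's top surface, 51 mm above the bench, 55 mm behind the fixture's origin: here the module's centre goes when set down. Black guide rails on both sides, 45 mm apart inside, 12 mm thick, tops 55.5 mm above the bench, run from 22 mm behind this point to the end stop; behind that they flare to some 60 mm apart. Axes as the fixture's.
- pin_tip (a point): Top of the steel locating pin, 50 mm above the bench (1 mm below the shelf's surface), 57 mm ahead of the fixture's origin on its centre line. The pin is 10 mm thick, stands 10 mm above the nest floor, and its top 4 mm taper to 3.6 mm across.
- seat_point (a point): On the nest floor, 40 mm above the bench: the module's underside centre is here once it is home. 45 mm ahead of the fixture's origin; there the module has left the shelf by 4 mm and can drop. Axes as the fixture's. Module centre above the bench: 75 mm on the shelf, 69 mm dropped onto the raised contacts, 64 mm home.
- contacts (a joint): Travel of the brass spring contacts in the nest, in m: 0 = raised (tops 45 mm above the bench), 0.005 = pressed flush with the nest floor. They push up with 5 N when raised and 13 N when flush, so they carry an unpressed module and lift it by 5 mm if it is let go.
- multimeter: Yellow and black digital multimeter lying on the bench, 180 x 86 x 40 mm, a bystander; origin under its centre.
- screwdriver: Screwdriver lying on the bench, a bystander.
- tape_roll: Roll of amber tape lying flat, 84 mm across, 19 mm high, a bystander.
- cleaner: White bottle with a red cap, 60 mm across, 150 mm high, a bystander.
- adapter: Aluminium terminal box, 120 x 80 x 50 mm, with a red and a black terminal on top, a bystander.
Mind the look-alikes: they are no part of the job. What is shaped like the part that bears module_centre but blue or turquoise is not meant.

How it is judged:
By the outcome, as a careful person would: the job done as asked, in the order asked, and still so for the second after the job is handed in, while the arm keeps its last pose, push and grip.
It also fails if it takes over 42 s, if anything falls off the work surface, if the arm or the gripper's body presses on something with over 40 N, if the wrist force passes 120 N, or if a joint passes its speed limit or range.

### The arm

A 6-joint arm with a two-finger parallel gripper is mounted at the origin on the work surface. World frame = base frame: x ahead of the robot, y to its left, z up, the work surface at z = 0. Lengths are in m, angles in rad, forces in N, time in s.
With the tool pointing down it reaches from about 0.25 to 0.775 m from the base axis. Payload 4 kg.
Tool frame: the origin (TCP) lies on the centre line of the jaws, within the pads' length; the fingertips stand 25 mm ahead of it and the grasp point (between the pads) lies 6 mm ahead of it (r.tip_extent is the z of the fingertips in the tool frame, in m); z points along the fingers, y is the direction in which the jaws open and shut (so a half turn about z gives the same grasp; the last joint's range is limited). The gripper opens to 85 mm and grips with 20 to 120 N. Pads are 22 mm wide; open, the fingers measure 114 mm over their backs; the gripper's body (76 mm by 85 mm) begins 54 mm behind the grasp point. The pads swing forward as they close: fully open they stand 13 mm farther back than shut.
Start: joints at [-1.408, 0.087, 1.371, -0, 1.684, -0.103], TCP at [0.144, -0.531, 0.256] pointing down, gripper open.
Joint ranges: [-3.1, 3.1], [-0.76, 2.03], [0.27, 2.55], [-1.08, 4.22], [0.17, 2.65], [-2.57, 2.57]. Speed limits (rad/s): [2.79, 2.79, 3.14, 3.14, 3.14, 3.14].

### API

Orientations are given as a 3x3 rotation matrix whose columns are the frame's x, y, z axes.
In Python, from workcell import r gives the robot as it stands. The module is installed in compiled form; this text tells all that it offers.
- The arm moves only by the shell command python3 -m jog 'ROWS' [FORCE]. ROWS is JSON, a list of rows, each a list of 5 numbers: the shift along the tool's x, y, z in mm, then the turn about the tool's z in degrees, then the finger opening in mm, from 0 to 85.4. In form: [[tx, ty, tz, spin, fingers], ...]. A call has 1 to 12 rows; each row is the pose to reach, as a shift and turn from the pose commanded when the call began, along the tool's axes at that moment; what a row does not reach only later rows make up. A row lasts 1/8 s, in which the tool goes at most 62.5 mm and 10.7 degrees, less where a joint would pass 70% of its speed; a pose out of reach is approached as far as the arm can. A call with a gripper value outside its range is refused whole. The fingers move at their own pace and stop on an object; FORCE is the grip in N (left out, the last holds). Time passes only in rows, so rows that repeat a pose let the fingers close. It gives the time, the measured TCP pose, the force and the opening at its end, in the units of the state.
- r.state(): the state, without advancing time (a new reading comes with each control period).
- r.camera(name): name is "side" or "top"; returns a dict with "color" (384x512x3 uint8, red, green, blue), "fx", "fy", "cx", "cy" (pixels), "rvec" (rotation vector, rad) and "tvec" (3), from world to camera coordinates, as OpenCV has them. Camera axes: x right, y down, z forward; pixel columns grow to the right and rows downward; lengths in m; the calibration is good to about 2 mm. A picture is of the moment at which its call begins. There is no depth.
- r.sign_off(): hands the job in, once; it reports no verdict.
The state is a dict: "t": time; "joint_positions": joint angles; "qd": joint speeds; "effort": joint torques, N m; "tool_pos": TCP position; "tcp_rot": TCP orientation; "wrist_force": force on the tool from outside, world axes, zero at the start; "ft_torque": the same for the moment, N m; "width": finger opening in m.
Only numpy, scipy, OpenCV 4.12 (cv2) and the standard library are available. Lean on these libraries where they do the work, as an engineer would, in place of code of your own. Each camera call takes 0.05 s, during which the arm holds its last target.

## Working session

There is one attempt and no reset: what is moved stays moved. The work goes in short steps, Python scripts to look and compute and a shell command to move; the robot and the scene stay as the last step left them, time stands still between calls to the robot, and variables do not carry over. Pictures are saved under pics/ and viewed, and the job is handed in when it is done.

```bash
mkdir -p pics
python3 - <<'E'
from workcell import r
import cv2,json
s=r.state()
for k in s: print(k,s[k])
print(r.tip_extent)
for n in("side","top"):
    c=r.camera(n)
    cv2.imwrite(f"pics/{n}0.png",cv2.cvtColor(c["color"],cv2.COLOR_RGB2BGR))
    print(n,[c[k] for k in("fx","fy","cx","cy","rvec","tvec")])
E
```

```text
t 0.0
joint_positions [-1.40809970e+00  8.79541300e-02  1.37230764e+00  9.56127740e-06
  1.68360204e+00 -1.03080642e-01]
qd [ 0.00015993 -0.00047865 -0.00037755 -0.00198568  0.00030794  0.00202247]
effort [ 2.73754758e-04 -3.51873207e+01 -3.13268673e+01 -1.93087126e-04
  1.07665197e-02 -1.60791120e-05]
tool_pos [ 0.14439638 -0.53023054  0.25511247]
tcp_rot [[ 9.64888399e-01  2.62659950e-01 -3.58505488e-04]
 [ 2.62660082e-01 -9.64885823e-01  2.24269679e-03]
 [ 2.43149764e-04 -2.25811720e-03 -9.99997421e-01]]
wrist_force [ 0.15126736  0.71573231 -0.33070786]
ft_torque [ 0.05285756 -0.00156384  0.01185203]
width 0.08550022494960788
0.025
side [350.6410947678627, 350.6410947678627, 253.690561732072, 182.0386523836391, array([ 2.41748944, -0.27248066,  0.12710606]), array([-0.54899527,  0.13234757,  0.97369341])]
top [402.31998261006316, 402.31998261006316, 261.76830885051646, 193.53092671487053, array([ 2.19718429, -2.18135386,  0.06708325]), array([-0.01845543,  0.54817516,  1.26341277])]
```

View pics/side0.png

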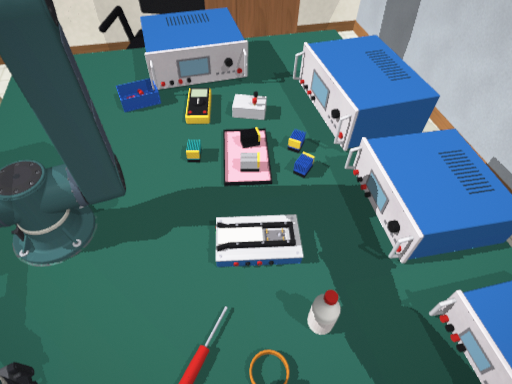

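View pics/top0.png

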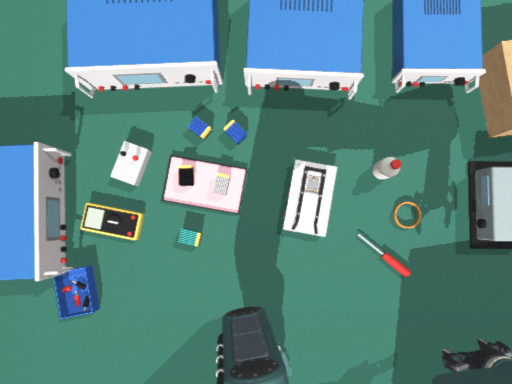

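Run:
```python
import cv2,numpy as np
t=cv2.imread("pics/top0.png");s=cv2.imread("pics/side0.png")
a=cv2.resize(t[150:220,155:255],(800,560),interpolation=cv2.INTER_CUBIC)
b=cv2.resize(t[155:240,275:345],(494,600),interpolation=cv2.INTER_CUBIC)
cv2.imwrite("pics/c_tray.png",a);cv2.imwrite("pics/c_fix.png",b)
cv2.imwrite("pics/s_tray.png",cv2.resize(s[120:190,215:325],(800,509),interpolation=cv2.INTER_CUBIC))
cv2.imwrite("pics/s_fix.png",cv2.resize(s[205:275,205:315],(800,509),interpolation=cv2.INTER_CUBIC))
```

```text
(no output)
```

View pics/c_tray.png

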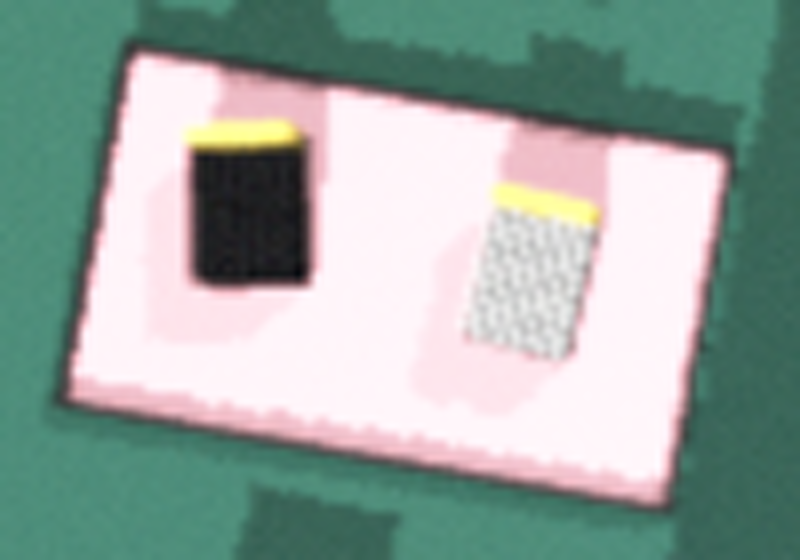

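View pics/c_fix.png

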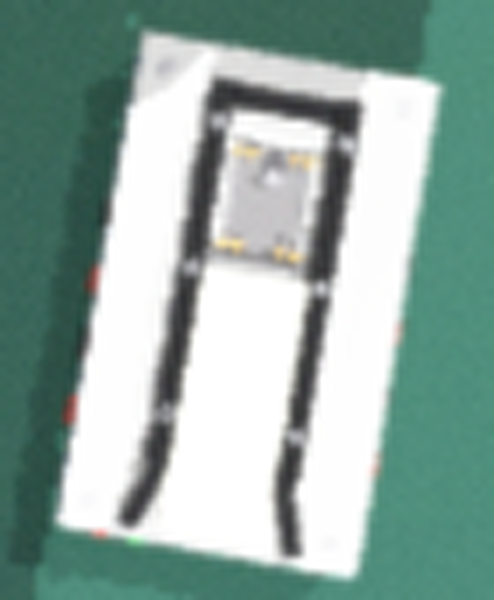

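View pics/s_tray.png

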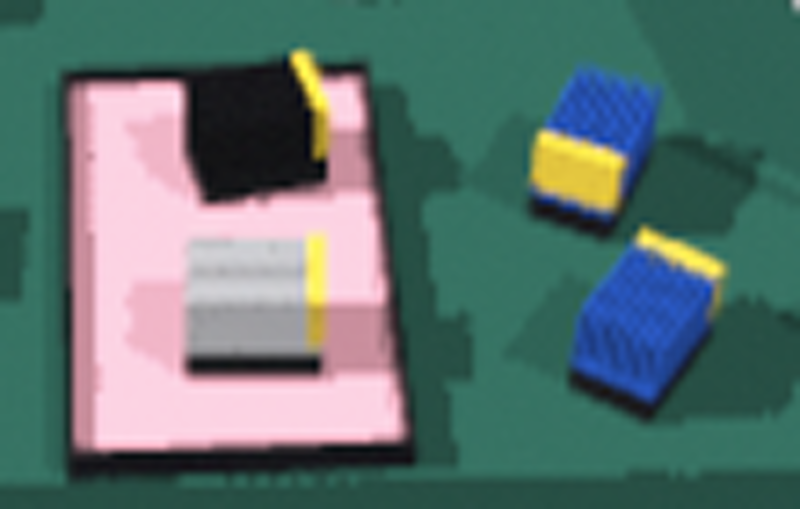

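View pics/s_fix.png

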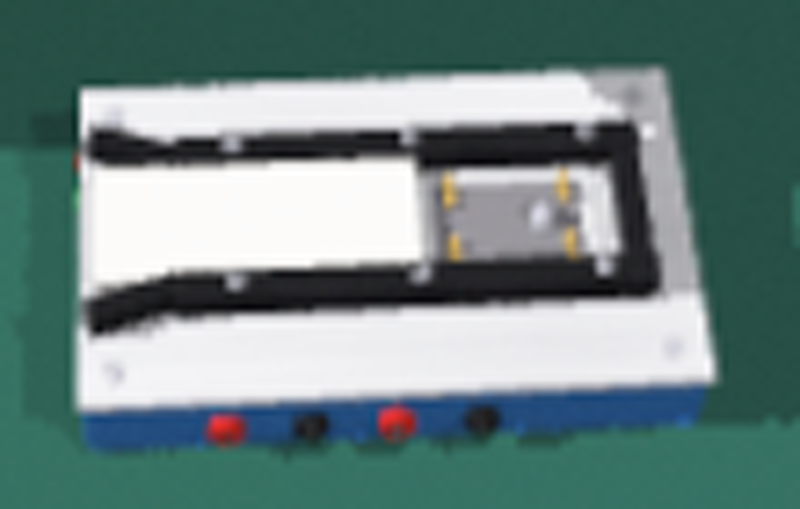

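```bash
cat > h.py <<'E'
from workcell import r
import cv2,numpy as np
from scipy.optimize import least_squares
C={n:r.camera(n) for n in("side","top")}
def proj(n,P):
    c=C[n];K=np.array([[c["fx"],0,c["cx"]],[0,c["fy"],c["cy"]],[0,0,1]])
    return cv2.projectPoints(np.array(P,float).reshape(-1,3),c["rvec"],c["tvec"],K,None)[0][:,0]
def uncrop(pts,s,x0,y0): return (np.array(pts,float)+.5)/s-.5+[x0,y0]
def back(n,uv,z):
    c=C[n];R=cv2.Rodrigues(c["rvec"])[0];o=-R.T@c["tvec"]
    d=R.T@np.array([(uv[0]-c["cx"])/c["fx"],(uv[1]-c["cy"])/c["fy"],1]);return o+d*(z-o[2])/d[2]
def fit(obs,x0):  # obs: (cam, local pts, px)
    def P(p,L):
        L=np.array(L,float);c,s=np.cos(p[2]),np.sin(p[2]);return np.c_[p[0]+c*L[:,0]-s*L[:,1],p[1]+s*L[:,0]+c*L[:,1],L[:,2]]
    f=lambda p:np.concatenate([(proj(n,P(p,L))-px).ravel() for n,L,px in obs])
    q=least_squares(f,x0,loss="soft_l1");return q.x,f(q.x).reshape(-1,2)
E
python3 - <<'E'
from h import *
np.set_printoptions(precision=4,suppress=True)
for n in C: 
    R=cv2.Rodrigues(C[n]["rvec"])[0]; print(n,-R.T@C[n]["tvec"])
z=.056;b=.008
mt=("top",[[.03,.02,z],[.03,-.02,z],[-.03,-.02,z],[-.03,.02,z]],uncrop([[497,184],[600,206],[572,359],[465,336]],8,155,150))
ms=("side",[[-.03,.02,z],[.03,.02,z],[-.03,-.02,z],[.03,-.02,z],[-.03,-.02,b],[.03,-.02,b]],uncrop([[188,238],[325,235],[187,305],[322,303],[187,375],[320,374]],7.273,215,120))
for o in([mt],[ms],[mt,ms]): print("mod",*fit(o,[.55,.1,-.1]))
z=.04
ft=("top",[[.11,.065,z],[.11,-.065,z],[-.11,-.065,z],[-.11,.065,z]],uncrop([[143,32],[440,85],[357,578],[57,524]],7.057,275,155))
fs=("side",[[-.11,.065,z],[.11,.065,z],[.11,-.065,z],[-.11,-.065,z]],uncrop([[80,88],[665,68],[715,382],[78,410]],7.273,205,205))
for o in([ft],[fs],[ft,fs]): print("fix",*fit(o,[.5,-.15,-.1]))
E
```

```text
side [ 0.3963 -0.6446  0.8334]
top [ 0.4686 -0.0161  1.2951]
mod [ 0.5762  0.1109 -0.1882] [[ 0.1724  0.1698]
 [-0.0423 -0.0835]
 [-0.4144 -0.225 ]
 [ 0.2646  0.1382]]
mod [ 0.5764  0.1118 -0.2161] [[-0.2951 -0.3673]
 [-0.1706  0.0965]
 [-0.2872 -0.5033]
 [ 0.5697 -0.1879]
 [-0.1235  0.3874]
 [ 0.3788  0.5505]]
mod [ 0.5762  0.1113 -0.2009] [[ 0.193   0.0912]
 [-0.0555 -0.0022]
 [-0.6694 -0.1926]
 [ 0.044   0.0097]
 [-0.4229 -0.1553]
 [-0.2968  0.1064]
 [-0.221  -0.2815]
 [ 0.6369 -0.1781]
 [-0.0594  0.6078]
 [ 0.4439  0.5601]]
fix [ 0.5353 -0.165  -0.1696] [[ 0.586   0.4149]
 [-0.6806  0.1365]
 [-0.5855 -0.3932]
 [ 0.6815 -0.1353]]
fix [ 0.5347 -0.167  -0.1735] [[ 0.511   0.9361]
 [-0.372   0.7631]
 [-0.2776 -0.5099]
 [ 0.1595 -0.6085]]
fix [ 0.535  -0.166  -0.1719] [[ 0.9872  0.4713]
 [-0.2943  0.2864]
 [-0.3565 -0.2689]
 [ 0.9262 -0.1066]
 [ 0.5365  0.6564]
 [-0.4137  0.3862]
 [-0.2495 -0.9656]
 [ 0.2705 -0.9484]]
```

```bash
cat > g.py <<'E'
import sys,numpy as np
from workcell import r
def to(x,y,z,yaw):
    s=r.state();R=np.array(s["tcp_rot"]);d=R.T@(np.array([x,y,z])-s["tool_pos"])*1000
    cy=np.arctan2(R[1,0],R[0,0]);sp=-np.degrees(yaw-cy)
    print("shift",d.round(1),"spin",((sp+180)%360-180).round(1),"cur",np.array(s["tool_pos"]).round(4),"yaw",cy.round(4),"F",np.array(s["wrist_force"]).round(1),"w",round(s["width"],4),"t",s["t"])
if __name__=="__main__": to(*map(float,sys.argv[1:]))
E
python3 g.py .576 .111 .2 -.2
```

```text
shift [ 584.9 -505.4   56.4] spin 26.7 cur [ 0.1444 -0.5304  0.2556] yaw 0.2658 F [ 0.4 -1.   0.3] w 0.0853 t 0.2
```

```bash
python3 -m jog '[[585,-505,0,26.7,85],[585,-505,0,26.7,85],[585,-505,0,26.7,85],[585,-505,0,26.7,85],[585,-505,0,26.7,85],[585,-505,0,26.7,85],[585,-505,0,26.7,85],[585,-505,0,26.7,85],[585,-505,0,26.7,85],[585,-505,0,26.7,85],[585,-505,0,26.7,85],[585,-505,0,26.7,85]]' 60; python3 g.py .576 .111 .14 -.2
```

```text
t: 1.7
tool_pos: [0.563, 0.0912, 0.2561]
tcp_rot: [[0.98, -0.199, 0.0], [-0.199, -0.98, -0.001], [0.0, 0.0, -1.0]]
wrist_force: [0.4, -0.9, 0.2]
width: 0.0851
shift [  8.8 -22.  116.1] spin 0.0 cur [0.563  0.0912 0.2561] yaw -0.1999 F [ 0.4 -0.9  0.2] w 0.0851 t 1.7
```

```bash
python3 -m jog '[[9,-22,60,0,85],[9,-22,115,0,85],[9,-22,115,0,85],[9,-22,115,0,85]]'; python3 g.py .576 .111 .055 -.2
python3 - <<'E'
from h import *
t=C["top"]["color"][...,::-1];s=C["side"]["color"][...,::-1]
a=cv2.resize(t[140:220,175:275],(500,400),interpolation=cv2.INTER_CUBIC)
b=cv2.resize(s[90:190,205:305],(400,400),interpolation=cv2.INTER_CUBIC)
cv2.imwrite("pics/p1.png",np.hstack([a[:, :400],b]))
E
```

```text
t: 2.2
tool_pos: [0.5765, 0.1089, 0.1436]
tcp_rot: [[0.98, -0.199, 0.003], [-0.199, -0.98, 0.0], [0.003, -0.001, -1.0]]
wrist_force: [0.8, 0.1, 0.3]
width: 0.0848
shift [-1.2 -1.9 88.6] spin -0.0 cur [0.5765 0.1089 0.1436] yaw -0.2006 F [0.8 0.1 0.3] w 0.0848 t 2.2
```

View pics/p1.png

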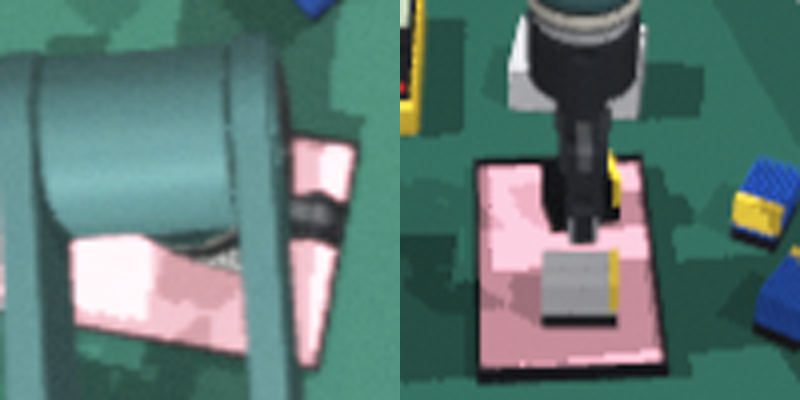

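The side view shows the finger (column ~580) centred over the silver module (541–617). The black module is behind it and untouched. I'll descend and grip.

```bash
python3 -m jog '[[-1,-2,45,0,85],[-1,-2,75,0,85],[-1,-2,89,0,85],[-1,-2,89,0,85],[-1,-2,89,0,60],[-1,-2,89,0,45],[-1,-2,89,0,36],[-1,-2,89,0,36],[-1,-2,89,0,36],[-1,-2,89,0,36]]' 60; python3 g.py .576 .111 .055 -.2
python3 - <<'E'
from h import *
t=C["top"]["color"][...,::-1];s=C["side"]["color"][...,::-1]
cv2.imwrite("pics/p2.png",cv2.resize(s[110:190,215:295],(600,600),interpolation=cv2.INTER_CUBIC))
E
```

```text
t: 3.55
tool_pos: [0.576, 0.1114, 0.054]
tcp_rot: [[0.98, -0.199, 0.003], [-0.199, -0.98, 0.0], [0.003, -0.001, -1.0]]
wrist_force: [-0.2, 0.4, 6.3]
width: 0.0386
shift [ 0.1  0.4 -1. ] spin -0.0 cur [0.576  0.1114 0.054 ] yaw -0.2001 F [-0.2  0.4  6.3] w 0.0386 t 3.55
```

View pics/p2.png

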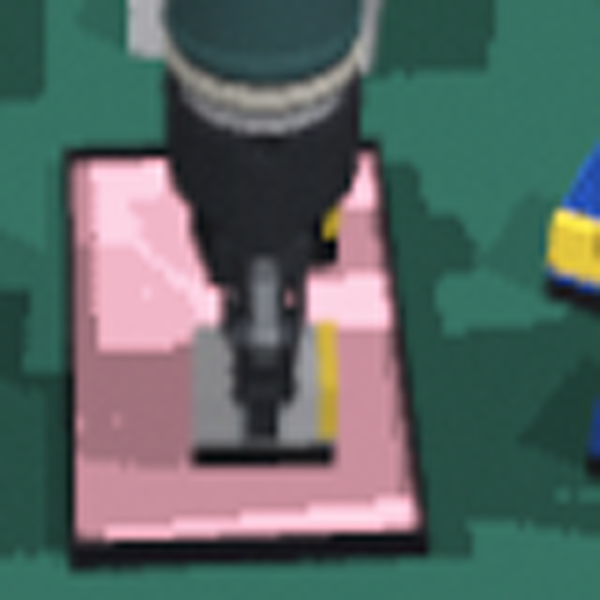

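```bash
python3 -m jog '[[0,0,-15,0,30],[0,0,-60,0,30],[0,0,-100,0,30],[0,0,-100,0,30]]' 80; python3 g.py .4808 -.1566 .15 -.172
```

```text
t: 4.15
tool_pos: [0.5768, 0.1113, 0.1567]
tcp_rot: [[0.98, -0.199, 0.008], [-0.199, -0.98, 0.001], [0.008, -0.002, -1.0]]
wrist_force: [-0.2, -0.2, -2.3]
width: 0.0388
shift [-40.9 281.7   5.8] spin -1.6 cur [0.5768 0.1113 0.1567] yaw -0.2002 F [-0.2 -0.2 -2.3] w 0.0388 t 4.15
```

```bash
python3 -m jog '[[-10,60,0,0,30],[-20,120,0,-1,30],[-30,180,0,-1.6,30],[-41,240,0,-1.6,30],[-41,270,0,-1.6,30],[-41,282,0,-1.6,30],[-41,282,0,-1.6,30],[-41,282,0,-1.6,30]]'; python3 g.py .4808 -.1566 .115 -.172;  python3 - <<'E'
from h import *
t=C["top"]["color"][...,::-1];s=C["side"]["color"][...,::-1]
cv2.imwrite("pics/p3.png",cv2.resize(s[165:275,205:315],(600,600),interpolation=cv2.INTER_CUBIC))
cv2.imwrite("pics/p3t.png",cv2.resize(t[150:250,265:365],(600,600),interpolation=cv2.INTER_CUBIC))
E
```

```text
t: 5.15
tool_pos: [0.4786, -0.1557, 0.1517]
tcp_rot: [[0.985, -0.17, -0.001], [-0.17, -0.985, 0.001], [-0.001, -0.001, -1.0]]
wrist_force: [0.0, 0.2, -2.7]
width: 0.0387
shift [ 2.3  0.5 36.7] spin 0.1 cur [ 0.4786 -0.1557  0.1517] yaw -0.1708 F [ 0.   0.2 -2.7] w 0.0387 t 5.15
```

View pics/p3.png

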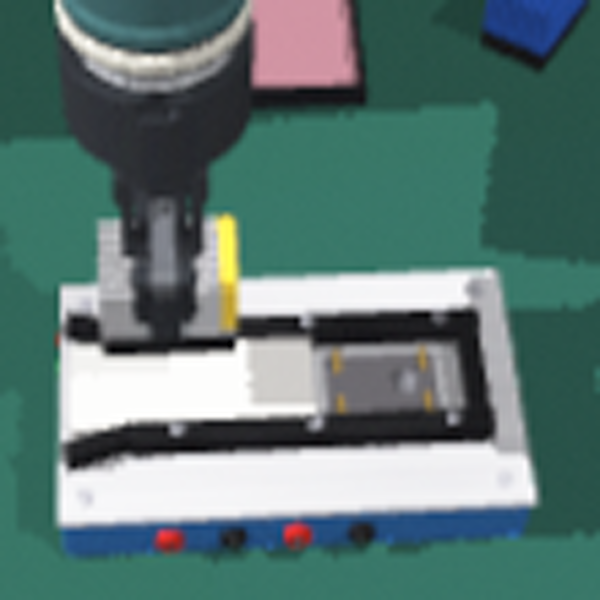

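View pics/p3t.png

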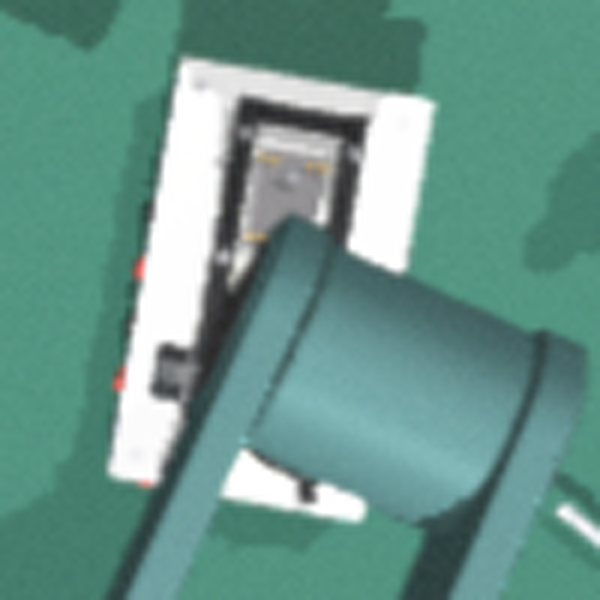

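Run:
```python
from h import *
np.set_printoptions(precision=4,suppress=True)
tp=uncrop([[220,121],[191,267],[165,411],[346,145],[321,289],[295,437]],7.057,275,155)
sp=uncrop([[586,130],[409,136],[234,145],[604,265],[420,271],[236,281]],7.273,205,205)
z=.0555
for nm,px in(("top",tp),("side",sp)):
    W=np.array([back(nm,u,z)[:2] for u in px]); 
    d=W[[0,3]].sum(0)-W[[2,5]].sum(0);yaw=np.arctan2(d[1],d[0]);m=W.mean(0)
    e=np.array([np.cos(yaw),np.sin(yaw)]);nrm=np.array([-e[1],e[0]])
    print(nm,"yaw",yaw,"mid",m,"along",(W-m)@e,"lat",(W-m)@nrm)
    for F in([.535,-.166],): print("mid in est fixture", (m-F)@e,(m-F)@nrm)
```

```text
top yaw -0.1799131691157325 mid [ 0.5456 -0.1662] along [ 0.065  -0.0006 -0.0646  0.0648  0.0005 -0.0652] lat [ 0.028   0.029   0.0288 -0.0282 -0.0286 -0.0289]
mid in est fixture 0.010503427862785152 0.0017175074312025423
side yaw -0.16905236698328113 mid [ 0.545  -0.1674] along [ 0.0652 -0.     -0.0641  0.0646 -0.0005 -0.0652] lat [ 0.0284  0.029   0.0282 -0.0289 -0.028  -0.0287]
mid in est fixture 0.010068430781030995 0.0002987269436806332
```

```bash
python3 -m jog '[[2.7,-0.5,15,0.2,30],[2.7,-0.5,30,0.2,30],[2.7,-0.5,40,0.2,30],[2.7,-0.5,40,0.2,30],[2.7,-0.5,40,0.2,30]]'; python3 g.py .4813 -.1557 .099 -.174;  python3 - <<'E'
from h import *
s=C["side"]["color"][...,::-1]
cv2.imwrite("pics/p4.png",cv2.resize(s[195:265,205:275],(600,600),interpolation=cv2.INTER_CUBIC))
E
```

```text
t: 5.98
tool_pos: [0.4814, -0.1572, 0.1125]
tcp_rot: [[0.985, -0.175, 0.0], [-0.175, -0.985, -0.0], [0.001, 0.0, -1.0]]
wrist_force: [-0.1, -0.5, -2.3]
width: 0.0385
shift [-0.4 -1.4 13.5] spin -0.1 cur [ 0.4814 -0.1572  0.1125] yaw -0.1759 F [-0.1 -0.5 -2.3] w 0.0385 t 5.975
```

View pics/p4.png

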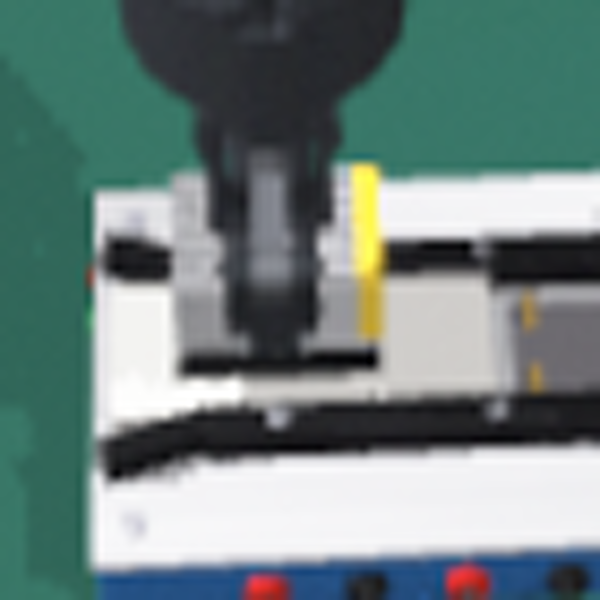

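Run:
```python
from h import *
px=uncrop([[181,376],[379,368]],8.571,205,195)
W=np.array([back("side",u,.0665)[:2] for u in px]); m=W.mean(0)
e=np.array([np.cos(-.174),np.sin(-.174)]);n=np.array([-e[1],e[0]])
M=np.array([.5453,-.1668])
print(W,(W-M)@e*1000+10,(W-M)@n*1000)
```

```text
[[ 0.44953153 -0.17135966]
 [ 0.50726106 -0.18144131]] [-83.53299539 -24.92980931] [-21.07056392 -21.00565254]
```

```bash
python3 -m jog '[[-1,-1.2,5,0,30],[-1,-1.2,10,0,30],[-1,-1.2,13,0,30],[-1,-1.2,14,0,30],[-1,-1.2,15,0,30],[-1,-1.2,15,0,30]]'; python3 g.py .4813 -.1557 .097 -.174
```

```text
t: 6.92
tool_pos: [0.4805, -0.1557, 0.0974]
tcp_rot: [[0.985, -0.175, 0.0], [-0.175, -0.985, -0.0], [0.0, 0.0, -1.0]]
wrist_force: [-0.3, 0.7, -2.3]
width: 0.0389
shift [ 0.8 -0.1  0.4] spin -0.1 cur [ 0.4805 -0.1557  0.0974] yaw -0.1758 F [-0.3  0.7 -2.3] w 0.0389 t 6.925
```

```bash
python3 -m jog '[[0,0,0.7,0,30],[0,0,1.2,0,30],[0,0,1.2,0,30]]'; python3 g.py .4813 -.1557 .097 -.174;  python3 - <<'E'
from h import *
s=C["side"]["color"][...,::-1]
cv2.imwrite("pics/p5.png",cv2.resize(s[195:265,205:275],(600,600),interpolation=cv2.INTER_CUBIC))
E
```

```text
t: 7.3
tool_pos: [0.4806, -0.1557, 0.0971]
tcp_rot: [[0.985, -0.175, 0.001], [-0.175, -0.985, -0.0], [0.001, 0.0, -1.0]]
wrist_force: [-3.1, 1.4, 4.7]
width: 0.039
shift [ 0.7 -0.2  0.1] spin -0.1 cur [ 0.4806 -0.1557  0.0971] yaw -0.1758 F [-3.1  1.4  4.7] w 0.039 t 7.3
```

View pics/p5.png

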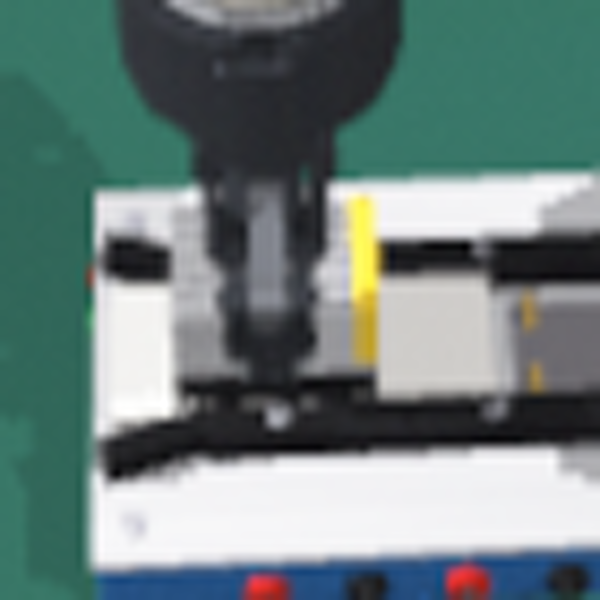

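Contact with the shelf is confirmed: the force rose by about 7 N, and the picture shows the module between the rails with its yellow end towards the nest. Next I'll slide it forward.

```bash
python3 -m jog '[[6,0,0,0,30],[14,0,0,0,30],[24,0,0,0,30],[34,0,0,0,30],[44,0,0,0,30],[54,0,0,0,30],[64,0,0,0,30],[74,0,0,0,30],[82,0,0,0,30],[88,0,0,0,30],[90,0,0,0,30],[90,0,0,0,30]]'; python3 g.py .5798 -.1729 .097 -.174;  python3 - <<'E'
from h import *
s=C["side"]["color"][...,::-1]
cv2.imwrite("pics/p6.png",cv2.resize(s[195:265,245:315],(600,600),interpolation=cv2.INTER_CUBIC))
E
```

```text
t: 8.9
tool_pos: [0.5689, -0.1715, 0.0969]
tcp_rot: [[0.985, -0.175, -0.001], [-0.175, -0.985, -0.0], [-0.001, 0.0, -1.0]]
wrist_force: [-2.7, 1.4, 5.8]
width: 0.0386
shift [10.9 -0.5 -0.1] spin -0.1 cur [ 0.5689 -0.1715  0.0969] yaw -0.1758 F [-2.7  1.4  5.8] w 0.0386 t 8.9
```

View pics/p6.png

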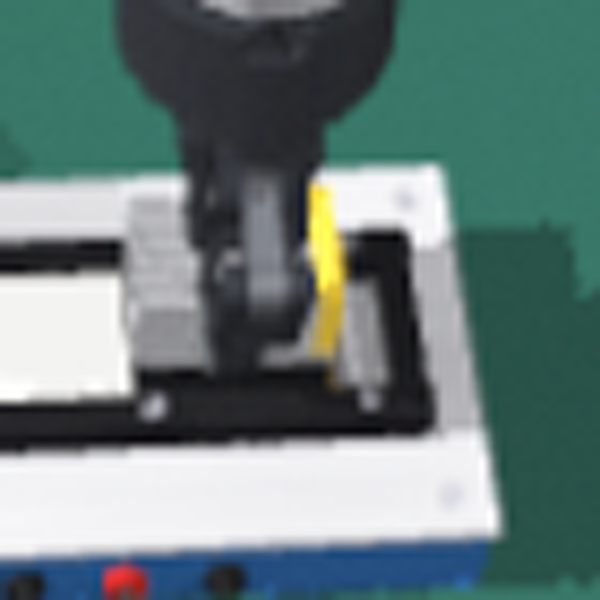

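```bash
python3 -m jog '[[3,0,0,0,30],[6,0,0,0,30],[8,0,0,0,30],[8,0,0,0,30]]'; python3 g.py .5798 -.1729 .097 -.174;python3 -m jog '[[1,0,0,0,30],[1.5,0,0,0,30],[1.5,0,0,0,30]]'; python3 g.py .5798 -.1729 .097 -.174
```

```text
t: 9.5
tool_pos: [0.577, -0.1727, 0.095]
tcp_rot: [[0.985, -0.175, -0.0], [-0.175, -0.985, 0.0], [-0.001, -0.0, -1.0]]
wrist_force: [-0.8, 0.7, -2.3]
width: 0.0381
shift [ 2.8 -0.3 -2. ] spin -0.1 cur [ 0.577  -0.1727  0.095 ] yaw -0.1758 F [-0.8  0.7 -2.3] w 0.0381 t 9.5
t: 9.88
tool_pos: [0.5785, -0.173, 0.096]
tcp_rot: [[0.985, -0.175, -0.0], [-0.175, -0.985, -0.0], [-0.0, 0.0, -1.0]]
wrist_force: [0.5, 0.1, -2.2]
width: 0.0383
shift [ 1.3 -0.4 -1. ] spin -0.1 cur [ 0.5785 -0.173   0.096 ] yaw -0.1758 F [ 0.5  0.1 -2.2] w 0.0383 t 9.875
```

```bash
python3 -m jog '[[1,-0.2,0,0,30],[1,-0.2,1.5,0,30],[1,-0.2,3,0,30],[1,-0.2,4,0,30],[1,-0.2,4,0,30]]'; python3 g.py .5798 -.1729 .091 -.174;  python3 - <<'E'
from h import *
s=C["side"]["color"][...,::-1]
cv2.imwrite("pics/p7.png",cv2.resize(s[195:265,245:315],(600,600),interpolation=cv2.INTER_CUBIC))
E
```

```text
t: 10.5
tool_pos: [0.5793, -0.173, 0.0919]
tcp_rot: [[0.985, -0.175, -0.0], [-0.175, -0.985, 0.0], [-0.0, 0.0, -1.0]]
wrist_force: [-0.6, -0.8, -3.0]
width: 0.0385
shift [ 0.4 -0.2  0.9] spin -0.1 cur [ 0.5793 -0.173   0.0919] yaw -0.1758 F [-0.6 -0.8 -3. ] w 0.0385 t 10.5
```

View pics/p7.png

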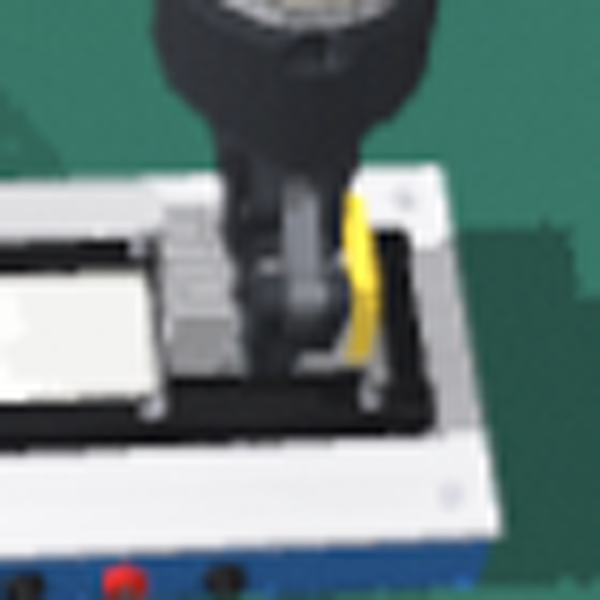

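The force is free and the underside is about 4 mm below the pin top, so the bore is over the pin. Pressing down now.

```bash
python3 -m jog '[[0,0,1,0,30],[0,0,2.5,0,30],[0,0,4,0,30],[0,0,5.5,0,30],[0,0,6.5,0,30],[0,0,6.5,0,30]]' 110; python3 g.py .5798 -.1729 .086 -.174
```

```text
t: 11.35
tool_pos: [0.5797, -0.1731, 0.0875]
tcp_rot: [[0.985, -0.175, 0.001], [-0.175, -0.985, -0.001], [0.001, 0.0, -1.0]]
wrist_force: [-4.4, 0.7, 8.0]
width: 0.0382
shift [ 0.1 -0.2  1.5] spin -0.1 cur [ 0.5797 -0.1731  0.0875] yaw -0.1757 F [-4.4  0.7  8. ] w 0.0382 t 11.35
```

```bash
python3 -m jog '[[0,0,1,0,30],[0,0,2,0,30],[0,0,3,0,30],[0,0,3,0,30],[0,0,3,0,30]]'; python3 g.py .5798 -.1729 .086 -.174
```

```text
t: 11.98
tool_pos: [0.5797, -0.1731, 0.0863]
tcp_rot: [[0.985, -0.175, 0.002], [-0.175, -0.985, -0.001], [0.002, 0.001, -1.0]]
wrist_force: [-6.9, 2.0, 14.2]
width: 0.0378
shift [ 0.  -0.2  0.3] spin -0.1 cur [ 0.5797 -0.1731  0.0863] yaw -0.1756 F [-6.9  2.  14.2] w 0.0378 t 11.975
```

```bash
python3 -m jog '[[0,0,1,0,30],[0,0,2,0,30],[0,0,2.5,0,30],[0,0,2.5,0,30]]'; python3 g.py .5798 -.1729 .086 -.174;  python3 - <<'E'
from h import *
s=C["side"]["color"][...,::-1]
cv2.imwrite("pics/p8.png",cv2.resize(s[195:265,245:315],(600,600),interpolation=cv2.INTER_CUBIC))
E
```

```text
t: 12.48
tool_pos: [0.5797, -0.1731, 0.0862]
tcp_rot: [[0.985, -0.175, 0.002], [-0.175, -0.985, -0.001], [0.002, 0.001, -1.0]]
wrist_force: [-10.9, 3.8, 23.5]
width: 0.0382
shift [ 0.1 -0.2  0.2] spin -0.1 cur [ 0.5797 -0.1731  0.0862] yaw -0.1756 F [-10.9   3.8  23.5] w 0.0382 t 12.475
```

View pics/p8.png

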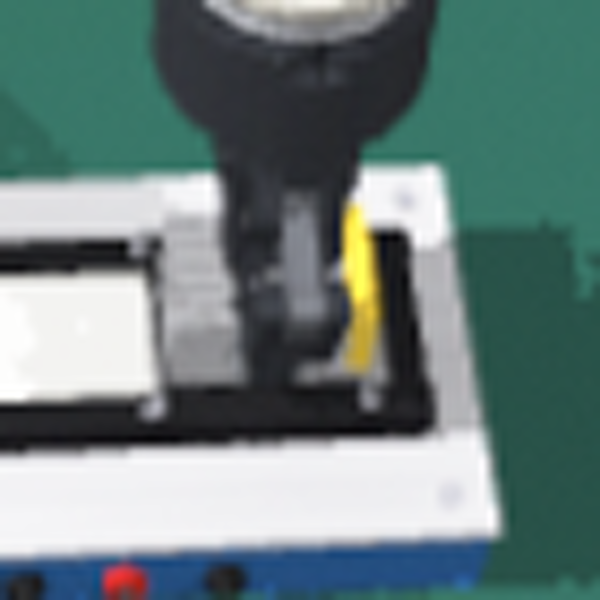

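Run:
```python
from h import *
a=cv2.imread("pics/p7.png",0);b=cv2.imread("pics/p8.png",0)
for nm,(x0,y0,x1,y1) in {"silver":(168,215,240,370),"yellow":(345,200,385,360)}.items():
    T=a[y0:y1,x0:x1];S=b[y0-20:y1+30,x0-15:x1+15]
    m=cv2.matchTemplate(S,T,cv2.TM_CCOEFF_NORMED);_,v,_,l=cv2.minMaxLoc(m);print(nm,v,l[0]-15,l[1]-20)
P=[.56,-.19,.09];print((proj("side",np.array(P)-[0,0,.0057])-proj("side",P))*8.571)
s=r.state();print(s["t"],s["wrist_force"],s["tool_pos"])
```

```text
silver 0.977069616317749 0 10
yellow 0.961544394493103 -1 3
[[-1.05428206 10.63701309]]
12.675 [-10.89033006   3.82006817  22.35493982] [ 0.57969423 -0.17311886  0.0862274 ]
```

```bash
python3 -m jog '[[0,0,0,0,30],[0,0,0,0,30],[0,0,0,0,30]]'; python3 -c "
from workcell import r
print(r.sign_off())"
```

```text
t: 13.05
tool_pos: [0.5797, -0.1731, 0.0862]
tcp_rot: [[0.985, -0.175, 0.002], [-0.175, -0.985, -0.001], [0.002, 0.001, -1.0]]
wrist_force: [-11.4, 3.4, 23.0]
width: 0.0385
the job is handed in; nothing more can be done
None
```

I took the silver module out of the tray and set it flat on the shelf between the rails, yellow end leading. I slid it forward until it came off the shelf edge over the pin, then pressed it down. I handed the job in at about 13 s, with the arm still gripping and pressing.

**Checks that agreed:**
- **Height:** from shelf contact to the end, the tool came down 11.1 mm; 11 mm was expected.
- **Hard stop:** the last 2.5 mm of commanded push moved it only 0.1 mm and raised the force by 9 N.
- **Holding force:** it was steady at about 23 N upward, against 13 N from the springs.
- **Camera:** the silver fins moved 10 px down during pressing; 10.6 px was predicted.

**Checks that did not fully agree:**
- **Yellow end:** the same image match on the yellow end showed only 3 px. I put this down to a poor patch and did not check it further.
- **Side force:** a sideways force of about 11 N remains while pressing. I did not find its cause.

The bore and pin cannot be seen; that they are engaged is inferred from the height and force readings. I moved nothing else on purpose and saw no contact, but took no last picture of the tray or bench.

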